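Press a row of vial stoppers home with one run of the fingertips

ROBOT

A 7-joint arm with a two-finger parallel gripper is mounted at the origin on the work surface. World frame = base frame: x ahead of the robot, y to its left, z up, the work surface at z = 0. Lengths are in m, angles in rad, forces in N, time in s.
With the tool pointing down it reaches from about 0.4 to 0.85 m from the base axis. Payload 10.4 kg.
Tool frame: the origin (TCP) lies on the centre line of the jaws, within the pads' length; the fingertips stand 19 mm ahead of it and the grasp point (between the pads) is the TCP (ctrl.tips_ahead is the distance from the TCP to the fingertips, in m); z points along the fingers, y is the line along which they close (so a half turn about z gives the same grasp; the last joint's range is limited). The gripper opens to 85 mm and grips with 20 to 120 N. Pads are 22 mm wide; open, the fingers measure 114 mm over their backs; the gripper's body (76 mm by 85 mm) begins 54 mm behind the grasp point. The pads swing forward as they close: fully open they stand 13 mm farther back than shut.
Start: joints at [-1.292, 0.332, -0.065, 1.46, 0.022, 1.35, -0.088], TCP at [0.186, 0.597, 0.25] pointing down, gripper open.
Joint ranges: [-2.6, 2.6], [-0.5, 2.12], [-1.47, 1.34], [0.16, 2.42], [-1.27, 4.41], [0.06, 2.06], [-2.6, 2.6]. Speed limits (rad/s): [2.22, 2.22, 2.79, 2.79, 3.14, 3.14, 3.14].

INTERFACE

Orientations are given as a rotation vector (axis times angle).
In Python, from workcell import ctrl, read_camera, camera_info, workorder, masks_of gives the robot as it stands.
- The arm moves only by the tool drive_tool, never from a script. Its argument "commands" is text: rows parted by semicolons, each of 6 numbers parted by spaces: the shift along the tool's x, y, z normalised to -1 to 1, where 1 is 20 cm, then the turn, a rotation vector about the tool's x, y, z normalised to -1 to 1, where 1 is pi rad. In form: x y z rx ry rz; .... A call has 1 to 8 rows; each row shifts and turns the commanded pose from where the row before left it, along the tool's axes as they then stand; what a row does not reach is not made up. A row lasts 1/8 s, in which the tool goes at most 62.5 mm and 10.7 degrees, less where a joint would pass 70% of its speed; a pose out of reach is approached as far as the arm can. A call with a number of a shift or a turn outside -1 to 1 is refused whole. A call with a gripper value outside its range is refused whole. "hand" is the gripper command: -1 is shut, 1 is fully open, values between are in proportion, set as the call begins (left out, the last holds). The fingers move at their own pace and stop on an object; "squeeze" is the grip in N (left out, the last holds). Time passes only in rows, so rows that do not move let the fingers close. It gives the time, the measured TCP pose, the force, the opening and the grip force at its end, in the units of the state.
- ctrl.sense(): the state, without advancing time (a new reading comes with each control period).
- read_camera(name): name is "scene" or "side" or "wrist"; returns the picture (384x512x3 uint8, red, green, blue); there is no depth.
- camera_info(name): a dict with "camera_matrix" (3x3 intrinsics, pixels), "R" (3x3) and "t" (3): a world point X has camera coordinates R X + t; the wrist camera has in their place "tool_from_camera" (4x4, takes a point from camera to tool coordinates, whose origin is the TCP and whose axes are the flange's). Camera axes: x right, y down, z forward; pixel columns grow to the right and rows downward; lengths in m; the calibration is good to about 2 mm. A picture is of the moment at which its call begins: read the wrist's pose just before it. camera_info takes no time and is no camera call.
- workorder.hand_in(): hands the job in; it is judged then, once.
Trained networks look in the newest picture that a camera, given by its name, has taken for a name from the list of things; names that differ only in an ending like _2 or _b are one class to them, and where a whole thing is asked for, a point or a joint stands for the part that bears it (a point fixed in the world has none). Each returns a list of dicts, best first, with "p" (0 to 1); they miss things now and then, are a little off and sometimes report something else, mostly with a low value. They report only what shows in the picture. A call takes as long as a camera call.
- masks_of(name, camera): "region" (384x512 bool, what is visible of it) and "xy" ([column, row] in pixels, amid what is visible of it).
The state is a dict: "clock": time; "qpos": joint angles; "qvel": joint speeds; "tau": joint torques, N m; "eef_pos": TCP position; "orientation": TCP orientation; "ft_force": force on the tool from outside, world axes, zero at the start; "torque": the same for the moment, N m; "finger_gap": finger opening in m; "grip_force": force on a finger pad.
Only numpy, scipy, OpenCV 4.12 (cv2) and the standard library are available. Lean on these libraries where they do the work, as an engineer would, in place of code of your own. Each camera call takes 0.05 s, during which the arm holds its last target. There are 200 camera calls.

TASK

The five stoppers on the vials in the dry-block heater have crept up. Start at the end of the row nearest the round dial and run your fingertips along the row, pressing each stopper in turn fully home on its vial, in one run: from the first stopper to the last keep the fingertips within 3 cm above the stoppers. Press lightly, as the vials are glass; do not pull any stopper up, leave the other things where they are, and finish with the hand clear.

Things in the scene. Friction and masses are not known exactly. Their poses are not given: they have to be found in the camera images.
- heater: Dry-block heater, fixed: white housing 130 mm (x) by 275 mm (y, from -110 to +165), 60 mm high; aluminium block 56 x 205 mm on top to z = 70 mm, holding five glass vials in a row along y. Origin on the bench under the middle vial, z up; any yaw. Row at x = 0, y = +80, +40, 0, -40, -80 mm (stopper1 to 5). Glass necks, 27 mm wide, end at z = 88 mm.
- dial (a point): Centre of the top of the round black dial (42 mm across on a 52 mm collar, fixed, not to be used) on the heater's top, at heater x = 0, y = +134 mm, z = 78 mm: it marks the end of the row where stopper1 is.
- stopper1_top (a point): Centre of the top of stopper 1 from the dial end: grey, round, 34 mm across, 8.5 mm high: 2.5 mm upright rim, then a 24-degree cone to a flat 7 mm across, so a fingertip sliding along the row at the height of the seated tops wedges it down (2 mm lower it would catch the rim). 40 mm to the next. The top is 96.5 mm above the bench when home, up to 100.5 mm at the start.
- stopper1 (a joint): How far stopper 1 is pushed down, m: starts at 0 to 0.001, 0.004 is fully home against a hard stop. About 3 N moves it slowly (stiffer when fast); it stays where it is left.
- stopper2_top (a point): Centre of the top of stopper 2 from the dial end: grey, round, 34 mm across, 8.5 mm high: 2.5 mm upright rim, then a 24-degree cone to a flat 7 mm across, so a fingertip sliding along the row at the height of the seated tops wedges it down (2 mm lower it would catch the rim). 40 mm to the next. The top is 96.5 mm above the bench when home, up to 100.5 mm at the start.
- stopper2 (a joint): How far stopper 2 is pushed down, m: starts at 0 to 0.001, 0.004 is fully home against a hard stop. About 3 N moves it slowly (stiffer when fast); it stays where it is left.
- stopper3_top (a point): Centre of the top of stopper 3 from the dial end: grey, round, 34 mm across, 8.5 mm high: 2.5 mm upright rim, then a 24-degree cone to a flat 7 mm across, so a fingertip sliding along the row at the height of the seated tops wedges it down (2 mm lower it would catch the rim). 40 mm to the next. The top is 96.5 mm above the bench when home, up to 100.5 mm at the start.
- stopper3 (a joint): How far stopper 3 is pushed down, m: starts at 0 to 0.001, 0.004 is fully home against a hard stop. About 3 N moves it slowly (stiffer when fast); it stays where it is left.
- stopper4_top (a point): Centre of the top of stopper 4 from the dial end: grey, round, 34 mm across, 8.5 mm high: 2.5 mm upright rim, then a 24-degree cone to a flat 7 mm across, so a fingertip sliding along the row at the height of the seated tops wedges it down (2 mm lower it would catch the rim). 40 mm to the next. The top is 96.5 mm above the bench when home, up to 100.5 mm at the start.
- stopper4 (a joint): How far stopper 4 is pushed down, m: starts at 0 to 0.001, 0.004 is fully home against a hard stop. About 3 N moves it slowly (stiffer when fast); it stays where it is left.
- stopper5_top (a point): Centre of the top of stopper 5 from the dial end: grey, round, 34 mm across, 8.5 mm high: 2.5 mm upright rim, then a 24-degree cone to a flat 7 mm across, so a fingertip sliding along the row at the height of the seated tops wedges it down (2 mm lower it would catch the rim). 40 mm to the next. The top is 96.5 mm above the bench when home, up to 100.5 mm at the start.
- stopper5 (a joint): How far stopper 5 is pushed down, m: starts at 0 to 0.001, 0.004 is fully home against a hard stop. About 3 N moves it slowly (stiffer when fast); it stays where it is left.
- spare_vial: Bystander: a loose stoppered glass vial standing on the bench beside the heater, 30 mm across, 58 mm high; origin at the centre of its underside.
- tube_rack: Bystander: a loose teal rack 80 x 170 mm, 44 mm high, with four small capped tubes to 76 mm; origin at the centre of its underside.
- pipette: Bystander: a white pipette lying on the bench along its own x, about 275 mm long, 28 mm thick; origin at bench level near its middle.

How it is judged:
On the way, in this order (a step that is already met when the one before it is completed fails the run):
1. stopper 1 (counted from the dial end) is pressed home, with no later one home yet (value of joint stopper1 above 0.003 m), for 0.05 s.
2. stopper 2 (counted from the dial end) is pressed home, with no later one home yet (value of joint stopper2 above 0.003 m), for 0.05 s.
3. stopper 3 (counted from the dial end) is pressed home, with no later one home yet (value of joint stopper3 above 0.003 m), for 0.05 s.
4. stopper 4 (counted from the dial end) is pressed home, with no later one home yet (value of joint stopper4 above 0.003 m), for 0.05 s.
5. stopper 5 (counted from the dial end) is pressed home, with no later one home yet (value of joint stopper5 above 0.003 m), for 0.05 s.
At the end, for the whole second after the job is handed in: All five stoppers are home (each joint above 3 mm of its 4 mm travel), and the spare vial, tube rack and pipette are within 15 mm of where they were (value of joint each of stopper1, stopper2, stopper3, stopper4, stopper5 above 0.003 m and distance of each of spare_vial, tube_rack, pipette from where it was at the start of the episode below 0.015 m); the robot touches nothing.
It fails at once if a stopper was pulled up off its vial (more than 3 mm above its built height) (value of joint any of stopper1, stopper2, stopper3, stopper4, stopper5 below -0.003 m).
It fails at once if the hand was raised away from the row between the first and the last stopper (grasp point more than 65 mm above the seated stopper tops, that is fingertips about 45 mm above) (value of joint stopper1 above 0.003 m and not (value of joint stopper5 above 0.003 m) and z of the grasp point in the frame of heater above 0.1615 m).
It fails at once if pressed too hard on the glass (over 75 N) (contact force between the fingers and heater above 75 N).
It fails at once if a bystander was lifted, knocked or moved more than 15 mm (distance of any of spare_vial, tube_rack, pipette from where it was at the start of the episode above 0.015 m).
It also fails if it takes over 48 s, if anything falls off the work surface, if the arm or the gripper's body presses on something with over 40 N, if the wrist force passes 120 N, or if a joint passes its speed limit or range.

## Working session

There is one attempt and no reset: what is moved stays moved. The work goes in short steps, Python scripts to look and compute and a tool call to move; the robot and the scene stay as the last step left them, time stands still between calls to the robot, and variables do not carry over. Pictures are saved under pics/ and viewed, at most 10 in all, crops included, and the job is handed in when it is done.

Besides the shell and the picture viewer there is one more tool, called after "Emit:" by a JSON object that holds its "name" and its "arguments", one argument or row to a line. drive_tool: Moves the arm, as the interface text tells. Scaled input: -1 to 1 covers 20 cm each way for a shift and pi rad each way for a turn. Its arguments: {"type":"object","properties":{"commands":{"type":"string"},"hand":{"type":"number"},"squeeze":{"type":"number"}},"required":["commands"]}

```bash
mkdir -p pics; python3 - <<'E'
from workcell import ctrl, read_camera, camera_info, masks_of
import cv2,numpy as np
s=ctrl.sense();print(s['eef_pos'],s['orientation'],s['finger_gap'],s['clock'],ctrl.tips_ahead)
ims=[]
for c in ["scene","side"]:
    im=read_camera(c);cv2.imwrite(f"pics/{c}.png",im[:,:,::-1])
    for n in ["dial","stopper1_top","stopper1","heater","spare_vial","tube_rack","pipette"]:
        try: print(c,n,[(np.round(d["xy"]),round(d["p"],2),int(d["region"].sum())) for d in masks_of(n,c)])
        except Exception as e: print(c,n,e)
    i=camera_info(c);print(np.round(-i["R"].T@i["t"],3))
print(ctrl.sense()['clock'])
E
```

```text
[0.18564408 0.59641696 0.24950855] [-4.72128406e-01 -3.10573846e+00  2.22379754e-03] 0.08526830962132229 0.0 0.019
scene dial [(array([204., 182.]), 0.82, 6887)]
scene stopper1_top [(array([194., 139.]), 0.67, 150), (array([205., 175.]), 0.17, 205)]
scene stopper1 [(array([205., 176.]), 0.73, 203), (array([200., 161.]), 0.71, 173), (array([192., 140.]), 0.7, 152), (array([196., 148.]), 0.66, 165), (array([208., 190.]), 0.48, 199)]
scene heater [(array([200., 182.]), 0.65, 6978)]
scene spare_vial [(array([154., 173.]), 0.53, 284)]
scene tube_rack [(array([278., 173.]), 0.89, 2982)]
scene pipette [(array([129., 245.]), 0.66, 1259), (array([202., 179.]), 0.65, 6918)]
[0.98  0.196 0.58 ]
side dial [(array([316., 188.]), 0.59, 9819)]
side stopper1_top [(array([324., 161.]), 0.74, 194), (array([346., 163.]), 0.66, 185)]
side stopper1 [(array([348., 164.]), 0.69, 198), (array([281., 162.]), 0.69, 181), (array([255., 166.]), 0.6, 186), (array([305., 164.]), 0.59, 178), (array([323., 162.]), 0.49, 153)]
side heater [(array([316., 189.]), 0.7, 10031), (array([323., 159.]), 0.69, 167), (array([260., 146.]), 0.3, 1260), (array([260., 162.]), 0.29, 149)]
side spare_vial [(array([335., 150.]), 0.56, 197)]
side tube_rack [(array([307., 253.]), 0.55, 6040)]
side pipette [(array([262., 145.]), 0.61, 1196)]
[0.198 0.516 0.622]
0.8
```

View pics/scene.png

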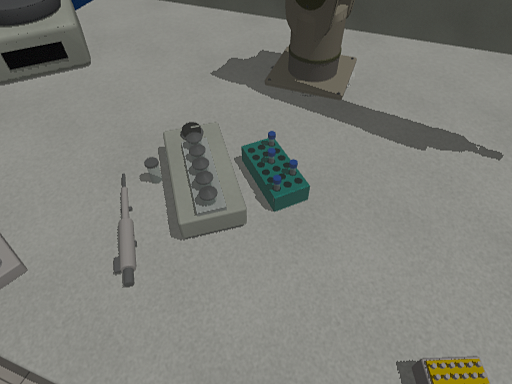

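View pics/side.png

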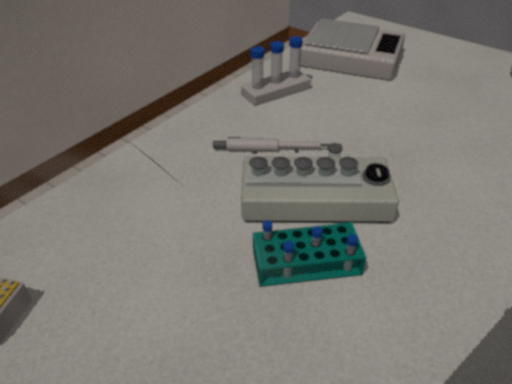

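The scene picture shows the heater with its dial at (192,131) and the stoppers running down to (208,192). The side picture shows the dial at (377,173) and the stoppers from (348,164) to (259,165). The rack stands next to the heater, and the vial and pipette are on the far side.

```bash
cat > h.py <<'E'
import numpy as np
from scipy.optimize import least_squares
from scipy.spatial.transform import Rotation as Ro
from workcell import ctrl, read_camera, camera_info, masks_of
H=np.array([[0,134,78]]+[[0,y,95] for y in (80,40,0,-40,-80)])/1000
def world(p,X): c,s=np.cos(p[2]),np.sin(p[2]); return np.c_[p[0]+c*X[:,0]-s*X[:,1],p[1]+s*X[:,0]+c*X[:,1],X[:,2]]
def proj(W,K,R,t): C=W@R.T+t; u=C@np.asarray(K).T; return u[:,:2]/u[:,2:]
def wristRt(s):
    i=camera_info("wrist");T=np.eye(4);T[:3,:3]=Ro.from_rotvec(s['orientation']).as_matrix();T[:3,3]=s['eef_pos']
    M=np.linalg.inv(T@np.array(i["tool_from_camera"]));return i["camera_matrix"],M[:3,:3],M[:3,3]
def fixed(c): i=camera_info(c);return i["camera_matrix"],np.array(i["R"]),np.array(i["t"])
E
python3 - <<'E'
from h import *
obs={"side":[(377,172),(348,164),(325,163),(304,164),(281,163),(257,165)],"scene":[(191,129),(192,140),(196,149),(200.5,162),(205,176),(208,191)]}
f=lambda p:np.concatenate([(proj(world(p,H),*fixed(c))-o).ravel() for c,o in obs.items()])
best=min((least_squares(f,[.5,-.1,y],loss='soft_l1') for y in np.arange(-3,3,.7)),key=lambda r:r.cost)
print(best.x,best.cost);print(np.round(f(best.x).reshape(2,6,2),1))
p=best.x;print(np.round(world(p,H),3))
s=ctrl.sense();print(Ro.from_rotvec(s['orientation']).as_matrix().round(3))
# ray to bench for bystanders
for c,px in [("scene",(152,180)),("side",(335,152)),("scene",(123,175)),("scene",(128,282)),("side",(214,146)),("scene",(275,172))]:
    K,R,t=fixed(c);d=R.T@np.linalg.inv(K)@[*px,1];o=-R.T@t;print(c,px,(o-d*o[2]/d[2]).round(3))
E
```

```text
[ 0.55575302 -0.08457013 -4.0589411 ] 13.777104707456065
[[[ 0.3 -2.4]
  [ 0.3 -1.9]
  [ 0.7 -0.8]
  [-0.9 -1.7]
  [-0.5 -0.7]
  [ 1.  -2.6]]

 [[-0.  -1.4]
  [ 2.1 -3.1]
  [ 1.5  0.2]
  [ 0.7  0.4]
  [ 0.1  0.5]
  [ 1.4  0.8]]]
[[ 0.449 -0.166  0.078]
 [ 0.492 -0.133  0.095]
 [ 0.524 -0.109  0.095]
 [ 0.556 -0.085  0.095]
 [ 0.588 -0.06   0.095]
 [ 0.619 -0.036  0.095]]
[[-0.955  0.297  0.   ]
 [ 0.297  0.955  0.   ]
 [ 0.     0.    -1.   ]]
scene (152, 180) [ 0.562 -0.218  0.   ]
side (335, 152) [ 0.586 -0.265  0.   ]
scene (123, 175) [ 0.572 -0.288  0.   ]
scene (128, 282) [ 0.792 -0.124  0.   ]
side (214, 146) [ 0.808 -0.125  0.   ]
scene (275, 172) [0.442 0.033 0.   ]
```

Emit:
{"name": "drive_tool", "arguments": {
  "commands": "-0.17 -0.17 0 0 0 0;-0.17 -0.17 0 0 0 0;-0.17 -0.17 0 0 0 0;-0.17 -0.17 0 0 0 0;-0.17 -0.17 0 0 0 0;-0.17 -0.17 0 0 0 0;-0.17 -0.17 0 0 0 0;-0.17 -0.17 0 0 0 0",
  "hand": -1,
  "squeeze": 20
}}

```text
clock: 1.8
eef_pos: [0.3652, 0.2548, 0.2506]
orientation: [0.472, 3.106, 0.001]
ft_force: [0.7, 0.8, -0.8]
finger_gap: -0.0001
grip_force: 0.0
```

Emit:
{"name": "drive_tool", "arguments": {
  "commands": "-0.17 -0.17 0 0 0 0;-0.17 -0.17 0 0 0 0;-0.17 -0.17 0 0 0 0;-0.17 -0.17 0 0 0 0;0 0 0 0 0 0.049;0 0 0 0 0 0.049;0 0 0 0 0 0.049;0 0 0 0 0 0.049"
}}

```text
clock: 2.8
eef_pos: [0.4541, 0.0859, 0.2504]
orientation: [1.398, 2.813, 0.001]
ft_force: [0.4, -0.1, -0.2]
finger_gap: 0.0001
grip_force: 0.0
```

Emit:
{"name": "drive_tool", "arguments": {
  "commands": "-0.2 -0.02 0 0 0 0;-0.2 -0.02 0 0 0 0;-0.2 -0.02 0 0 0 0;-0.2 -0.02 0 0 0 0;-0.2 -0.02 0 0 0 0;0 0 0 0 0 0;0 0 0 0 0 0"
}}

```text
clock: 3.68
eef_pos: [0.5596, -0.0845, 0.2501]
orientation: [-1.391, -2.816, -0.0]
ft_force: [-0.6, -0.2, -0.1]
finger_gap: 0.0004
grip_force: 0.0
```

```bash
python3 - <<'E'
from h import *
import cv2
s=ctrl.sense();print(s['eef_pos'],s['qpos']);im=read_camera("wrist")
p=[0.5558,-0.0846,-4.0589]
for n in ["stopper1","stopper1_top","dial"]:print(n,[(np.round(d["xy"],1),round(d["p"],2),int(d["region"].sum())) for d in masks_of(n,"wrist")])
q=proj(world(p,H),*wristRt(s));print(q.round(1))
im=im[:,:,::-1].copy()
cv2.imwrite("pics/w0.png",im)
for u in q: cv2.circle(im,tuple(int(v) for v in u),4,(0,0,255),1)
cv2.imwrite("pics/w1.png",im)
E
```

```text
[ 0.55957078 -0.08453453  0.25013482] [-0.46474536  0.2195919   0.62397661  1.65121281 -0.13226941  1.31382362
  0.83507088]
stopper1 [(array([179. , 184.2]), 0.8, 825), (array([330. , 186.4]), 0.8, 814), (array([252.9, 185.9]), 0.75, 762), (array([217.2, 180.6]), 0.57, 757)]
stopper1_top [(array([178.6, 181.6]), 0.68, 808)]
dial [(array([232.4, 170. ]), 0.71, 24915), (array([203.8, 243.2]), 0.6, 667)]
[[133.2 178.2]
 [177.6 181.9]
 [215.7 181.9]
 [253.8 182. ]
 [291.9 182. ]
 [330.1 182. ]]
```

View pics/w1.png

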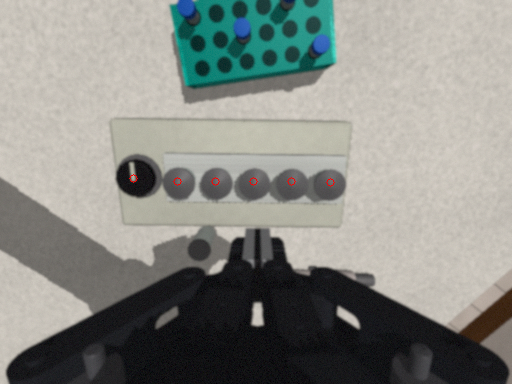

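The refit circles lie within about 2 px of the stoppers, which show at (179,183) to (330,184), with the dial at (136,177). I'll refine the pose with this picture.

```bash
python3 - <<'E'
from h import *
s=ctrl.sense();K=wristRt(s)
o=np.array([(137,177),(179,183.3),(216.5,183.3),(253,184),(291,184),(330,184)])
f=lambda p:(proj(world(p,H),*K)-o)[1:].ravel()
r=least_squares(f,[.5558,-.0846,-4.0589]);p=r.x;print(p,f(p).reshape(-1,2).round(1));W=world(p,H);print(W.round(4))
R=Ro.from_rotvec(s['orientation']).as_matrix();print(R.round(4))
print("tool-axis offsets mm",((W-s['eef_pos'])@R*1000).round(1))
E
```

```text
[ 0.55717574 -0.08554171 -4.06239588] [[-1.1  0.1]
 [-0.6  0.3]
 [ 0.9 -0.3]
 [ 0.9 -0.1]
 [-0.1  0.1]]
[[ 0.4505 -0.1666  0.078 ]
 [ 0.4935 -0.134   0.095 ]
 [ 0.5253 -0.1097  0.095 ]
 [ 0.5572 -0.0855  0.095 ]
 [ 0.589  -0.0613  0.095 ]
 [ 0.6209 -0.0371  0.095 ]]
[[-6.090e-01  7.932e-01  2.000e-04]
 [ 7.932e-01  6.090e-01  8.000e-04]
 [ 5.000e-04  7.000e-04 -1.000e+00]]
tool-axis offsets mm [[   0.8 -137.   172.3]
 [   0.5  -82.9  155.4]
 [   0.3  -42.9  155.4]
 [   0.2   -2.9  155.4]
 [  -0.    37.1  155.5]
 [  -0.2   77.1  155.5]]
```

Emit:
{"name": "drive_tool", "arguments": {
  "commands": "0 -0.14 0 0 0 0;0 -0.14 0 0 0 0;0 -0.135 0 0 0 0;0 0 0.15 0 0 0;0 0 0.15 0 0 0;0 0 0.15 0 0 0;0 0 0.15 0 0 0;0 0 0 0 0 0"
}}

```text
clock: 4.88
eef_pos: [0.4925, -0.1347, 0.1289]
orientation: [-1.389, -2.814, 0.002]
ft_force: [0.1, -0.5, 1.0]
finger_gap: -0.0001
grip_force: 0.0
```

Emit:
{"name": "drive_tool", "arguments": {
  "commands": "0 0.005 0.02 0 0 0;0 0 0.015 0 0 0;0 0 0.005 0 0 0;0 0 0.005 0 0 0;0 0 0.005 0 0 0;0 0 0.005 0 0 0;0 0 0.005 0 0 0;0 0 0 0 0 0"
}}

```text
clock: 5.88
eef_pos: [0.4946, -0.1349, 0.1183]
orientation: [1.391, 2.817, 0.0]
ft_force: [-0.4, 0.6, 2.3]
finger_gap: 0.0
grip_force: 0.8
```

Emit:
{"name": "drive_tool", "arguments": {
  "commands": "0 0 0.005 0 0 0;0 0 0.005 0 0 0;0 0 0.005 0 0 0;0 0 0 0 0 0;0 0 0 0 0 0"
}}

```text
clock: 6.5
eef_pos: [0.4947, -0.1349, 0.1155]
orientation: [1.391, 2.817, 0.0]
ft_force: [-2.7, 0.0, 6.4]
finger_gap: -0.0001
grip_force: 3.3
```

Emit:
{"name": "drive_tool", "arguments": {
  "commands": "0 0 0.005 0 0 0;0 0 0.005 0 0 0;0 0 0 0 0 0"
}}

```text
clock: 6.88
eef_pos: [0.4949, -0.1349, 0.1151]
orientation: [-1.392, -2.816, -0.002]
ft_force: [-11.2, 2.9, 28.2]
finger_gap: 0.0004
grip_force: 14.1
```

Emit:
{"name": "drive_tool", "arguments": {
  "commands": "0 0 -0.03 0 0 0;0 0 -0.035 0 0 0;0.007 0.065 0 0 0 0;0 0.065 0 0 0 0;0 0.065 0 0 0 0;0 0 0 0 0 0;0 0 0 0 0 0"
}}

```text
clock: 7.75
eef_pos: [0.5245, -0.1103, 0.126]
orientation: [-1.391, -2.816, 0.001]
ft_force: [-0.1, 0.1, 0.6]
finger_gap: -0.0001
grip_force: 0.0
```

Emit:
{"name": "drive_tool", "arguments": {
  "commands": "0 0.005 0.03 0 0 0;0 0 0.005 0 0 0;0 0 0.005 0 0 0;0 0 0.005 0 0 0;0 0 0.005 0 0 0;0 0 0.005 0 0 0;0 0 0.005 0 0 0;0 0 0 0 0 0"
}}

```text
clock: 8.75
eef_pos: [0.5256, -0.1096, 0.1153]
orientation: [-1.392, -2.816, -0.001]
ft_force: [-8.1, 0.8, 17.3]
finger_gap: -0.0002
grip_force: 8.2
```

Emit:
{"name": "drive_tool", "arguments": {
  "commands": "0 0 0.005 0 0 0;0 0 0 0 0 0"
}}

```text
clock: 9.0
eef_pos: [0.5257, -0.1096, 0.1151]
orientation: [-1.392, -2.816, -0.002]
ft_force: [-12.4, 2.4, 25.8]
finger_gap: 0.0001
grip_force: 13.2
```

Emit:
{"name": "drive_tool", "arguments": {
  "commands": "0 0 -0.03 0 0 0;0 0 -0.035 0 0 0;0 0.065 0 0 0 0;0 0.065 0 0 0 0;0 0.065 0 0 0 0;0 0 0 0 0 0;0 0 0 0 0 0"
}}

```text
clock: 9.88
eef_pos: [0.5563, -0.086, 0.126]
orientation: [-1.391, -2.816, 0.001]
ft_force: [-0.1, 0.4, 0.2]
finger_gap: 0.0001
grip_force: 0.0
```

Emit:
{"name": "drive_tool", "arguments": {
  "commands": "0 0.005 0.03 0 0 0;0 0 0.005 0 0 0;0 0 0.005 0 0 0;0 0 0.005 0 0 0;0 0 0.005 0 0 0;0 0 0.005 0 0 0;0 0 0.005 0 0 0;0 0 0 0 0 0"
}}

```text
clock: 10.88
eef_pos: [0.5573, -0.0853, 0.1153]
orientation: [-1.392, -2.816, -0.001]
ft_force: [-6.9, 0.8, 15.4]
finger_gap: -0.0001
grip_force: 7.8
```

Emit:
{"name": "drive_tool", "arguments": {
  "commands": "0 0 0.005 0 0 0;0 0 0 0 0 0;0 0 -0.03 0 0 0;0 0 -0.035 0 0 0;0 0.065 0 0 0 0;0 0.065 0 0 0 0;0 0.065 0 0 0 0;0 0 0 0 0 0"
}}

```text
clock: 11.88
eef_pos: [0.589, -0.0602, 0.1258]
orientation: [-1.388, -2.818, 0.001]
ft_force: [-0.2, -0.2, 0.2]
finger_gap: 0.0001
grip_force: 0.0
```

Emit:
{"name": "drive_tool", "arguments": {
  "commands": "0 0.005 0.03 0 0 0;0 0 0.005 0 0 0;0 0 0.005 0 0 0;0 0 0.005 0 0 0;0 0 0.005 0 0 0;0 0 0.005 0 0 0;0 0 0.005 0 0 0;0 0 0 0 0 0"
}}

```text
clock: 12.88
eef_pos: [0.589, -0.0611, 0.1154]
orientation: [-1.392, -2.816, -0.001]
ft_force: [-7.8, 1.2, 14.5]
finger_gap: 0.0001
grip_force: 7.5
```

Emit:
{"name": "drive_tool", "arguments": {
  "commands": "0 0 0.005 0 0 0;0 0 0 0 0 0;0 0 -0.03 0 0 0;0 0 -0.035 0 0 0;0 0.065 0 0 0 0;0 0.065 0 0 0 0;0 0.065 0 0 0 0;0 0 0 0 0 0"
}}

```text
clock: 13.88
eef_pos: [0.6207, -0.0359, 0.1257]
orientation: [-1.389, -2.818, 0.0]
ft_force: [-0.4, -0.3, -0.8]
finger_gap: -0.0001
grip_force: 0.0
```

Emit:
{"name": "drive_tool", "arguments": {
  "commands": "0 0.005 0.03 0 0 0;0 0 0.005 0 0 0;0 0 0.005 0 0 0;0 0 0.005 0 0 0;0 0 0.005 0 0 0;0 0 0.005 0 0 0;0 0 0.005 0 0 0;0 0 0 0 0 0"
}}

```text
clock: 14.88
eef_pos: [0.6209, -0.0368, 0.1154]
orientation: [1.392, 2.816, 0.001]
ft_force: [-6.9, -0.3, 14.1]
finger_gap: 0.0003
grip_force: 6.9
```

Emit:
{"name": "drive_tool", "arguments": {
  "commands": "0 0 0.005 0 0 0;0 0 0 0 0 0;0 0 0 0 0 0"
}}

```text
clock: 15.25
eef_pos: [0.621, -0.0368, 0.1152]
orientation: [1.392, 2.816, 0.002]
ft_force: [-10.2, -0.3, 21.0]
finger_gap: 0.0001
grip_force: 10.7
```

All five reached the hard stop at the same height, so I'll lift clear and check with the camera.

Emit:
{"name": "drive_tool", "arguments": {
  "commands": "0 0 -0.05 0 0 0;0 0 -0.15 0 0 0;0 0 -0.2 0 0 0;0 0 -0.2 0 0 0;0 0 -0.1 0 0 0;0 0 0 0 0 0;0 0 0 0 0 0"
}}

```text
clock: 16.12
eef_pos: [0.6205, -0.0363, 0.2521]
orientation: [-1.39, -2.816, 0.001]
ft_force: [0.3, 0.4, 0.2]
finger_gap: -0.0
grip_force: 0.0
```

```bash
python3 - <<'E'
from h import *
import cv2
i=read_camera("side")[130:280,200:420,::-1];cv2.imwrite("pics/s2.png",cv2.resize(i,None,fx=3.5,fy=3.5,interpolation=2))
s=ctrl.sense();print(s['eef_pos'],s['ft_force'])
E
```

```text
[ 0.62036583 -0.0363038   0.25189051] [0.27518205 0.00765509 0.24002157]
```

View pics/s2.png

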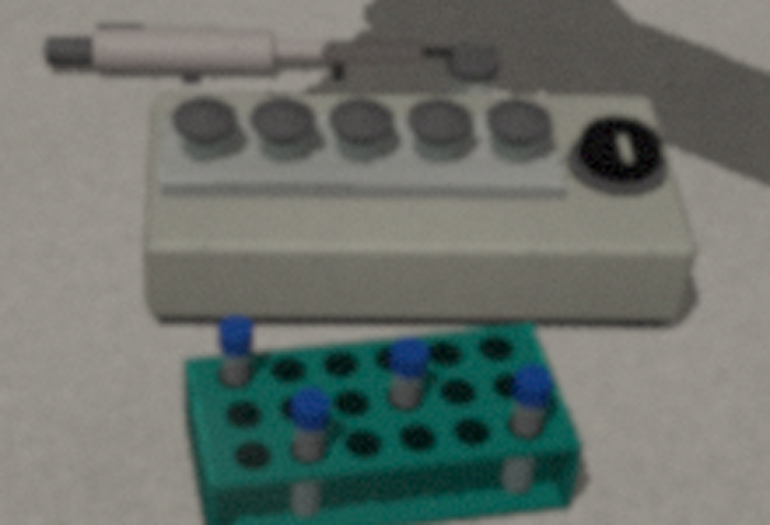

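The crop shows all five stoppers level in a row (crop x about 205 to 520, y about 122). The rack, pipette and vial are where they were, and the hand is clear.

```bash
python3 -c "
from workcell import workorder
print(workorder.hand_in())"
```

```text
the job is handed in; nothing more can be done
None
```

All five stoppers were pressed to their hard stops in order from the dial end, at no more than about 28 N in the readings; the hand is clear, the bystanders look unmoved, and the job was handed in at about 16 s with no verdict returned.

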